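Hold the lens's case open

TASK

The chrome lens stands in front of the grip of one of the two sprung-lid cases, and the grey slide viewer stands in front of the other. Lift the lid of the lens's case to 50 degrees from shut and finish while still holding it there, steady, so that I can lay the lens in. Leave the other case shut, and do not shift the lens, the viewer, the ring wrench or the filter rack.

Things in the scene. Friction and masses are not known exactly. Their poses are not given: they have to be found in the camera images.
- case_left: the left-hand (greater y) lens case, one of two identical ones, fixed to the counter: dark steel box, outside 120 (its x) by 130 (its y) by 60 mm high, walls 5 mm. Origin: centre of its underside, on the counter. Its +x is the side with the lid's grip (away from the robot), its -x the hinged side (towards the robot)
- case_right: the right-hand (smaller y) lens case, one of two identical ones, fixed to the counter: dark steel box, outside 120 (its x) by 130 (its y) by 60 mm high, walls 5 mm. Origin: centre of its underside, on the counter. Its +x is the side with the lid's grip (away from the robot), its -x the hinged side (towards the robot)
- lid_left (a joint): lid angle of case_left in rad: 0 = shut, grows as it opens, 0.873 = 50 degrees, stop at 1.75. The lid (134 mm wide, 6 thick, 0.14 to 0.26 kg) is hinged along the top edge of the case's -x side, opens up and towards the robot, and is sprung: let go, it shuts by itself from any angle; at 50 degrees holding it takes about 2 N at the grip
- lid_right (a joint): lid angle of case_right in rad: 0 = shut, grows as it opens, 0.873 = 50 degrees, stop at 1.75. The lid (134 mm wide, 6 thick, 0.14 to 0.26 kg) is hinged along the top edge of the case's -x side, opens up and towards the robot, and is sprung: let go, it shuts by itself from any angle; at 50 degrees holding it takes about 2 N at the grip
- grip_left (a point): centre of the grip of lid_left: a light wooden round bar, diameter 16, length 30 mm, parallel to the hinge (ends face the case's y), on a flat stem 14 mm wide; 29 mm clear of the lid's front edge, which has a 16 mm high skirt. Shut, it is 60 mm above the counter, level with the hinge, nothing below. At lid angle a it is 155*cos(a) mm from the hinge along case x and 155*sin(a) mm above it.
- grip_right (a point): centre of the grip of lid_right: a light wooden round bar, diameter 16, length 30 mm, parallel to the hinge (ends face the case's y), on a flat stem 14 mm wide; 29 mm clear of the lid's front edge, which has a 16 mm high skirt. Shut, it is 60 mm above the counter, level with the hinge, nothing below. At lid angle a it is 155*cos(a) mm from the hinge along case x and 155*sin(a) mm above it.
- hinge_left (a point): midpoint of the hinge axis of case_left: 60 mm from the case's origin towards its -x, 60 mm above the counter; the axis runs along the case's y. Fixed to the case
- hinge_right (a point): midpoint of the hinge axis of case_right: 60 mm from the case's origin towards its -x, 60 mm above the counter; the axis runs along the case's y. Fixed to the case
- lens: chrome screw-mount lens with black grip bands, standing loose on the counter, 57 mm in diameter and 50 mm high, 0.25 kg; origin at the centre of its underside. Its origin is 170 to 200 mm from the origin of the case it belongs to, on that case's +x side; over 230 mm from the other
- viewer: grey plastic slide viewer, loose, a rounded block 60 (x) by 70 (y) by 58 mm high with a dark window, 0.2 kg, standing before the grip of the other case; origin at the centre of its underside
- wrench: brass retaining ring wrench, lying loose between the cases: a bar 110 mm long (x) with two sliding blocks and steel pins, 58 mm across the pins, 11 mm high; origin at its middle on the counter
- filters: wooden rack, loose, 85 (x) by 60 (y) by 26 mm, with three round amber filters in steel rims standing in it, 62 mm high in all, right of the cases; origin at the centre of its underside
Mind the look-alikes: they are no part of the job. What is meant by the wrench is not green, and is the smaller of those in its own colour. What is shaped like the case_right but orange is not meant.

How it is judged (in metres and radians):
At the end, for the whole second after the job is handed in: The lid of the case that the lens stands before is at 50 degrees, give or take 6 (0.768 to 0.978 rad), still (under 0.1 rad/s), with the gripper's fingers pressing on it with more than 0.5 N and no loose thing touching that case; the other lid is shut (under 0.05 rad) (((horizontal distance between lens and case_left below 0.22 m and value of joint lid_left between 0.768 and 0.978 rad and velocity of joint lid_left between -0.1 and 0.1 rad/s and contact force between case_left and the fingers above 0.5 N and value of joint lid_right below 0.05 rad and contact force between case_left and lens below 0.2 N and contact force between case_left and viewer below 0.2 N and contact force between case_left and wrench below 0.2 N and contact force between case_left and filters below 0.2 N) or (horizontal distance between lens and case_right below 0.22 m and value of joint lid_right between 0.768 and 0.978 rad and velocity of joint lid_right between -0.1 and 0.1 rad/s and contact force between case_right and the fingers above 0.5 N and value of joint lid_left below 0.05 rad and contact force between case_right and lens below 0.2 N and contact force between case_right and viewer below 0.2 N and contact force between case_right and wrench below 0.2 N and contact force between case_right and filters below 0.2 N))); the arm keeps its last pose, push and grip.
It fails at once if the lid of the other case is lifted (over 0.15 rad) ((horizontal distance between lens and case_left below 0.22 m and value of joint lid_right above 0.15 rad) or (horizontal distance between lens and case_right below 0.22 m and value of joint lid_left above 0.15 rad)).
It fails at once if the lens is shifted by more than 20 mm (distance of lens from where it was at the start of the episode above 0.02 m).
It fails at once if the viewer is shifted by more than 20 mm (distance of viewer from where it was at the start of the episode above 0.02 m).
It fails at once if the wrench is shifted by more than 20 mm (distance of wrench from where it was at the start of the episode above 0.02 m).
It fails at once if the filters is shifted by more than 20 mm (distance of filters from where it was at the start of the episode above 0.02 m).
It also fails if it takes over 35 s, if anything falls off the work surface, if the arm or the gripper's body presses on something with over 40 N, if the wrist force passes 120 N, or if a joint passes its speed limit or range.

ROBOT

A 6-joint arm with a two-finger parallel gripper is mounted at the origin on the work surface. World frame = base frame: x ahead of the robot, y to its left, z up, the work surface at z = 0. Lengths are in mm, angles in rad, forces in N, time in s.
With the tool pointing down it reaches from about 400 to 925 mm from the base axis. Payload 12.5 kg.
Tool frame: the origin (TCP) lies where the fingers leave the gripper's body, on its centre line; the fingertips stand 78 mm ahead of it and the grasp point (between the pads) lies 59 mm ahead of it; z points along the fingers, y is the direction in which the jaws open and shut (so a half turn about z gives the same grasp; the last joint's range is limited). The gripper opens to 95 mm and grips with 3 to 60 N. Pads are 20 mm wide; open, the fingers measure 119 mm over their backs; the gripper's body (75 mm by 180 mm) begins 59 mm behind the grasp point.
Start: joints at [1.208, 0.491, 1.559, -0, 1.092, -0.106], TCP at [158.721, 604.521, 292.261] pointing down, gripper open.
Joint ranges: [-3.1, 3.1], [-0.84, 2.19], [0.05, 2.79], [-1.13, 4.28], [0.06, 2.93], [-2.69, 2.69]. Speed limits (rad/s): [2.22, 2.22, 2.79, 3.14, 3.14, 3.14].

INTERFACE

Orientations are given as [roll, pitch, yaw] about the fixed x, y, z axes, in that order (R = Rz(yaw) Ry(pitch) Rx(roll)).
In Python, from cell import env, viewer, ticket, search_frame gives the robot as it stands.
- The arm moves only by the shell command python3 -m inch 'ROWS'. ROWS is a JSON object of lists of equal length, an entry for each row: "hand": the opening, from 0 (shut) to 1 (fully open); "delta_pos": the shift along the tool's x, y, z in cm, a list of three; "turn": the turn about the tool's z in rad. A call has 1 to 20 rows; each row shifts and turns the commanded pose from where the row before left it, along the tool's axes as they then stand; what a row does not reach is not made up. A row lasts 1/10 s, in which the tool goes at most 50 mm and 8.59 degrees, less where a joint would pass 70% of its speed; a pose out of reach is approached as far as the arm can. A call is refused whole if a number of a shift passes 5 or a number of a turn 0.15, either way. A call with a gripper value outside its range is refused whole. The fingers move at their own pace and stop on an object; the grip force is fixed at half the most. Time passes only in rows, so rows that do not move let the fingers close. It gives the time, the measured TCP pose, the force and the opening at its end, in the units of the state.
- env.state(): the state, without advancing time (a new reading comes with each control period).
- viewer.read_camera(name): name is "scene" or "top" or "wrist"; returns (picture, depth): 400x640x3 uint8, blue, green, red; 400x640 float32, mm along the optical axis (not along the pixel's ray), 0 where there is no reading.
- viewer.get_calibration(name): a dict with "fx", "fy", "cx", "cy" (pixels), "k1" (the pictures are not rectified: a ray, as slopes to the right and down, at radius r is drawn at 1 + k1 r^2 times it, then the intrinsics apply), "T" (4x4, takes a point from camera to world coordinates). Camera axes: x right, y down, z forward; pixel columns grow to the right and rows downward; lengths in mm; the calibration is good to about 2 mm. A picture is of the moment at which its call begins: read the wrist's pose just before it. get_calibration takes no time and is no camera call; for the wrist camera it gives the pose at the moment of the call.
- ticket.job_done(): hands the job in, once; it reports no verdict.
Trained networks look in the newest picture that a camera, given by its name, has taken for a name from the list of things; names that differ only in an ending like _2 or _b are one class to them, and where a whole thing is asked for, a point or a joint stands for the part that bears it (a point fixed in the world has none). Each returns a list of dicts, best first, with "p" (0 to 1); they miss things now and then, are a little off and sometimes report something else, mostly with a low value. They report only what shows in the picture. A call takes as long as a camera call. They do not tell look-alikes from the thing itself.
- search_frame(camera, label): "centre" ([column, row] in pixels, amid what is visible of it).
The state is a dict: "t": time; "joints": joint angles; "qvel": joint speeds; "tau": joint torques, N m; "eef_pos": TCP position; "tcp_rot": TCP orientation; "ft_force": force on the tool from outside, world axes, zero at the start; "moment": the same for the moment, N m; "opening": opening from 0.0 (shut) to 1.0 (fully open).
Only numpy, scipy, OpenCV 4.12 (cv2) and the standard library are available. Lean on these libraries where they do the work, as an engineer would, in place of code of your own. Each camera call takes 0.05 s, during which the arm holds its last target.

## Working session

There is one attempt and no reset: what is moved stays moved. The work goes in short steps, Python scripts to look and compute and a shell command to move; the robot and the scene stay as the last step left them, time stands still between calls to the robot, and variables do not carry over. Pictures are saved under pics/ and viewed, and the job is handed in when it is done.

```bash
ls; mkdir -p pics; python3 - <<'E'
from cell import env, viewer
import cv2
s=env.state(); print({k:s[k] for k in('t','eef_pos','tcp_rot','opening','joints')})
for n in('scene','top'):
    p,d=viewer.read_camera(n); cv2.imwrite(f'pics/{n}0.png',p)
    c=viewer.get_calibration(n); print(n,c)
E
```

```text
pics
{'t': 0.0, 'eef_pos': array([158.67374815, 604.37256953, 291.65350016]), 'tcp_rot': array([-3.14049268e+00, -1.07005443e-04,  2.88478493e+00]), 'opening': 1.0020533857049667, 'joints': array([ 1.20838982e+00,  4.91582742e-01,  1.55943143e+00, -1.07400419e-05,
        1.09168361e+00, -1.05593890e-01])}
scene {'fx': 411.805113284056, 'fy': 411.805113284056, 'cx': 321.16074637376545, 'cy': 193.34833323737965, 'k1': -0.07170809565271136, 'T': array([[-6.02549684e-01,  5.82111827e-01, -5.45966756e-01,
         1.19211115e+03],
       [ 7.97901797e-01,  4.53905670e-01, -3.96638834e-01,
         3.69391482e+02],
       [ 1.69292494e-02, -6.74622460e-01, -7.37968791e-01,
         9.29294894e+02],
       [ 0.00000000e+00,  0.00000000e+00,  0.00000000e+00,
         1.00000000e+00]])}
top {'fx': 511.38722756162474, 'fy': 511.38722756162474, 'cx': 317.58742411148444, 'cy': 192.99289703609705, 'k1': -0.09384482795145783, 'T': array([[ 5.99873269e-03, -9.97329947e-01,  7.27804434e-02,
         4.46998791e+02],
       [-9.99678089e-01, -4.18673739e-03,  2.50237972e-02,
        -1.14080712e+02],
       [-2.46522697e-02, -7.29071257e-02, -9.97034010e-01,
         1.30185801e+03],
       [ 0.00000000e+00,  0.00000000e+00,  0.00000000e+00,
         1.00000000e+00]])}
```

View pics/scene0.png

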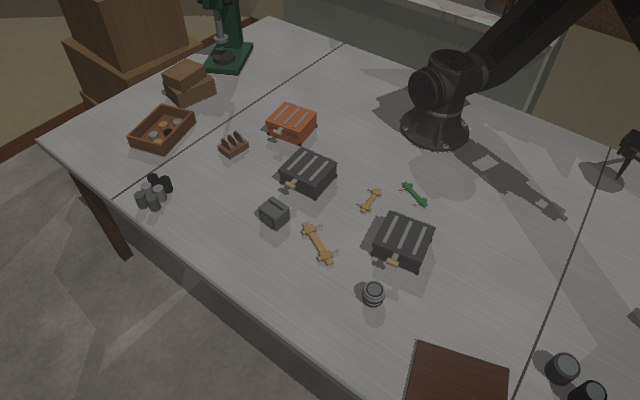

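View pics/top0.png

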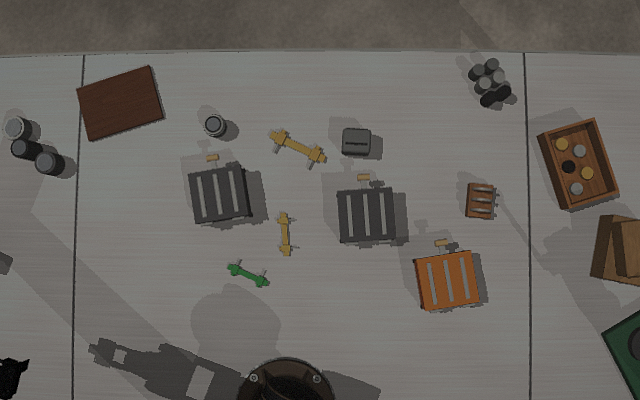

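The lens at top-image (215,125) stands before the left case's grip (212,157). The viewer at (356,142) stands before the right case. So the job is lid_left. Next I measure its geometry.

```bash
cat > h.py <<'E'
import numpy as np, cv2
def cloud(d,c):
    h,w=d.shape
    v,u=np.mgrid[0:h,0:w].astype(float)
    a=np.stack([(u-c['cx'])/c['fx'],(v-c['cy'])/c['fy']],-1)
    s=a.copy()
    for _ in range(8): s=a/(1+c['k1']*(s**2).sum(-1,keepdims=True))
    P=np.concatenate([s,np.ones((h,w,1))],-1)*d[...,None]
    return P@c['T'][:3,:3].T+c['T'][:3,3]
E
python3 - <<'E'
from cell import env, viewer, search_frame
import cv2,numpy as np; from h import cloud
p,d=viewer.read_camera('top'); c=viewer.get_calibration('top'); W=cloud(d,c)
hsv=cv2.cvtColor(p,cv2.COLOR_BGR2HSV)
np.set_printoptions(precision=1,suppress=True)
z=W[...,2]
print('table z',np.median(z[80:120,380:440]))
R=np.zeros(z.shape,bool); R[150:235,175:275]=1
m=R&(z>50)&(z<75)
wood=m&(hsv[...,1]>90)
lid=m&~wood
print('n',wood.sum(),lid.sum(),'wood',W[wood].mean(0),W[wood].min(0),W[wood].max(0),'lid',W[lid].mean(0))
r=cv2.minAreaRect(W[lid][:,:2].astype(np.float32)); print(r)
R=np.zeros(z.shape,bool); R[105:142,200:235]=1
m=R&(z>35)&(z<70); print('lens',W[m].mean(0),W[m].min(0),W[m].max(0))
for l in('grip_left','lens','case_left'): print(l,[(np.round(x['centre']),round(x['p'],2)) for x in search_frame('top',l)])
cv2.imwrite('pics/c.png',cv2.resize(p[95:240,150:290],None,fx=4,fy=4))
E
```

```text
table z -0.3512736972631956
n 60 2863 wood [624.5 177.5  64.5] [617.5 164.3  57.1] [633.3 192.3  69.2] lid [533.8 161.6  64.5]
((548.1885375976562, 165.48751831054688), (167.81283569335938, 133.72247314453125), 10.496004104614258)
lens [708.9 178.1  47.3] [682.2 152.   35. ] [739.2 205.2  56.4]
grip_left [(array([218., 191.]), 0.85)]
lens [(array([482., 202.]), 0.73), (array([212., 125.]), 0.67)]
case_left [(array([218., 195.]), 0.67)]
```

View pics/c.png

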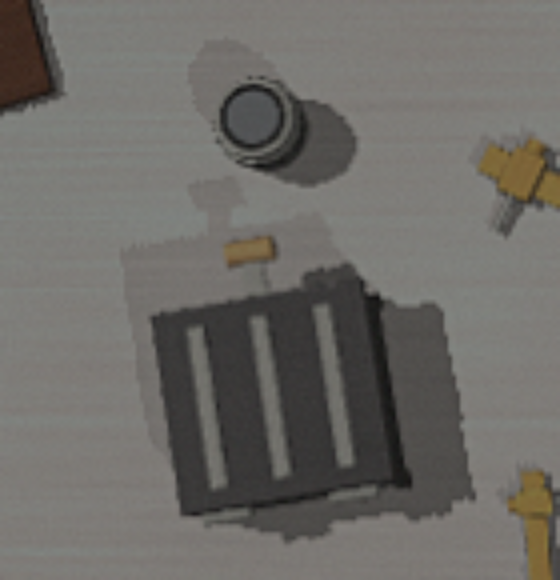

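```bash
python3 -m inch '{"hand":[1,1,1,1,1,1,1,1,1,1,1,1,1,1,1,1,1,1,1,1],"turn":[-0.145,-0.145,-0.145,0,0,0,0,0,0,0,0,0,0,0,0,0,0,0,0,0],"delta_pos":[[0,0,0],[0,0,0],[0,0,0],[-1.2,-1.5,0],[-2.4,-3.1,0],[-2.4,-3.2,0],[-2.4,-3.2,0],[-2.4,-3.2,0],[-2.4,-3.2,0],[-2.4,-3.2,0],[-2.4,-3.2,0],[-2.4,-3.2,0],[-2.4,-3.2,0],[-2.4,-3.2,0],[-2.4,-3.2,0],[-2.4,-3.2,0],[-2.4,-3.2,0],[-2.4,-3.2,0],[-2.4,-3.2,0],[-1.2,-1.6,0]]}'
python3 -m inch '{"hand":[1,1],"turn":[0,0],"delta_pos":[[0,0,0],[0,0,0]]}'
python3 - <<'E'
from cell import env, viewer
import cv2,numpy as np; from h import cloud
np.set_printoptions(precision=3,suppress=True)
s=env.state(); print(s['eef_pos'],s['tcp_rot'],s['joints'],s['ft_force'])
c=viewer.get_calibration('wrist');p,d=viewer.read_camera('wrist')
cv2.imwrite('pics/w1.png',p); np.savez('w1.npz',p=p,d=d,**c)
E
```

```text
t: 2.3
eef_pos: [628.7, 167.4, 292.0]
tcp_rot: [-3.141, 0.0, -2.969]
ft_force: [-0.3, 0.2, -0.8]
opening: 1.001
t: 2.5
eef_pos: [626.5, 170.5, 292.0]
tcp_rot: [3.141, -0.001, -2.965]
ft_force: [-0.4, 0.0, 0.1]
opening: 1.001
[626.465 170.538 291.976] [ 3.141 -0.001 -2.965] [ 0.164  0.526  1.495  0.     1.121 -1.583] [-0.351  0.022  0.123]
```

View pics/w1.png

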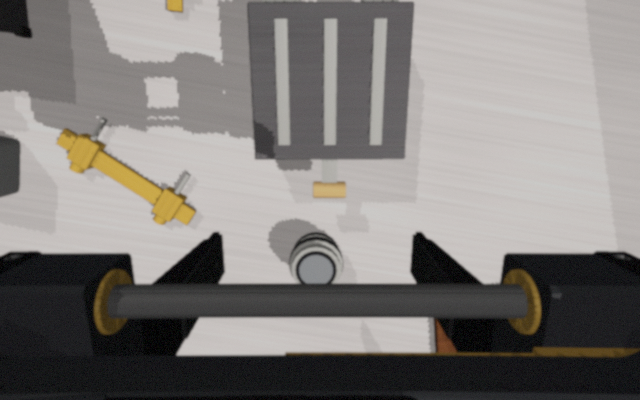

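The wrist picture shows the left lid at columns 250–412, its grip bar at (330,190), and the lens at (316,262) between and below the fingers. Next I refine the bar and lens positions.

```bash
python3 - <<'E'
import cv2,numpy as np; from h import cloud
np.set_printoptions(precision=1,suppress=True)
f=np.load('w1.npz'); c={k:f[k] for k in f}; W=cloud(c['d'].astype(float),c); p=c['p']; hsv=cv2.cvtColor(p,cv2.COLOR_BGR2HSV)
z=W[...,2]; R=np.zeros(z.shape,bool); R[175:205,305:355]=1
m=R&(hsv[...,1]>70)&(z>45)&(z<80); Q=W[m]
print(m.sum(),Q.mean(0),Q.min(0),Q.max(0),cv2.minAreaRect(Q[:,:2].astype(np.float32)))
R[:]=0;R[0:165,230:430]=1
m=R&(z>55)&(z<75);Q=W[m]; print('lid',Q.mean(0),cv2.minAreaRect(Q[:,:2].astype(np.float32)))
R[:]=0;R[225:285,280:350]=1
m=R&(z>35)&(z<60);Q=W[m]; print('lens',Q.mean(0),Q.min(0),Q.max(0))
m=(z>-5)&(z<6); print('table',np.median(z[m]))
E
```

```text
467 [624.4 182.6  65.2] [616.  168.   59.8] [633.3 197.1  67.9] ((624.9437255859375, 183.00796508789062), (13.919726371765137, 28.17346954345703), 10.05223560333252)
lid [531.8 165.5  65.2] ((536.4911499023438, 166.63482666015625), (133.456298828125, 134.87625122070312), 10.303953170776367)
lens [704.7 184.8  47.5] [683.2 157.9  35. ] [730.2 214.2  52.7]
table -0.7593743791346697
```

```bash
python3 -m inch '{"hand":[1,1,1,1,1,1],"turn":[0,0,0,0,0,0],"delta_pos":[[0,0.5,1.5],[0,0.5,3],[0,0.1,3],[0,0,3],[0,0,1.5],[0,0,0]]}'
python3 - <<'E'
from cell import env, viewer
import cv2,numpy as np; from h import cloud
np.set_printoptions(precision=3,suppress=True)
s=env.state(); print(s['eef_pos'],s['tcp_rot'],s['ft_force'])
c=viewer.get_calibration('wrist');p,d=viewer.read_camera('wrist')
cv2.imwrite('pics/w2.png',p)
W=cloud(d.astype(float),c);hsv=cv2.cvtColor(p,cv2.COLOR_BGR2HSV)
z=W[...,2]; e=s['eef_pos']
m=(hsv[...,1]>70)&(z>50)&(z<75)&(np.hypot(W[...,0]-624,W[...,1]-181)<35); Q=W[m]
print(m.sum(),Q.mean(0),Q.min(0),Q.max(0),cv2.minAreaRect(Q[:,:2].astype(np.float32)))
E
```

```text
t: 3.15
eef_pos: [624.0, 182.2, 170.8]
tcp_rot: [3.141, -0.003, -2.963]
ft_force: [0.2, -0.3, 0.1]
opening: 0.999
[624.007 182.212 170.761] [ 3.141 -0.003 -2.963] [ 0.172 -0.274  0.141]
1168 [623.781 182.354  65.05 ] [615.557 167.555  59.019] [633.857 197.19   68.184] ((624.735595703125, 182.5863494873047), (14.346152305603027, 28.664409637451172), 10.023815155029297)
```

View pics/w2.png

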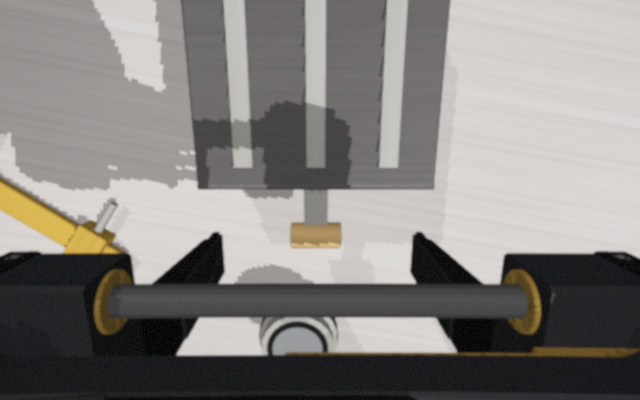

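The bar at (316,235) is centred between the fingertips (222 and 414). I descend and close on its ends.

```bash
python3 -m inch '{"hand":[1,1,1,1,0.5,0.4,0,0,0,0,0,0],"turn":[0,0,0,0,0,0,0,0,0,0,0,0],"delta_pos":[[0,0,1.5],[0,0,2],[0,0,1.5],[0,0,0],[0,0,0],[0,0,0],[0,0,0],[0,0,0],[0,0,0],[0,0,0],[0,0,0],[0,0,0]]}'
python3 - <<'E'
from cell import env
s=env.state(); print(s['eef_pos'],s['tcp_rot'],s['ft_force'],s['opening'])
E
```

```text
t: 4.4
eef_pos: [625.1, 181.5, 122.3]
tcp_rot: [3.142, 0.0, -2.963]
ft_force: [-0.2, 0.1, 0.1]
opening: 0.381
[625.10051813 181.52039607 122.27334494] [ 3.14150729e+00  6.70955640e-05 -2.96338666e+00] [-0.22210381  0.09340935  0.06199973] 0.38076237246610994
```

```bash
python3 -m inch '{"hand":[0,0,0,0,0],"turn":[0,0,0,0,0],"delta_pos":[[0,0,0],[0,0,0],[0,0,0],[0,0,0],[0,0,0]]}'
python3 -m inch '{"hand":[0],"turn":[0],"delta_pos":[[0,0,0]]}'
```

```text
t: 4.9
eef_pos: [625.1, 181.5, 122.2]
tcp_rot: [3.142, -0.0, -2.963]
ft_force: [-0.0, -0.5, 0.3]
opening: 0.312
t: 5.0
eef_pos: [625.1, 181.5, 122.2]
tcp_rot: [3.142, 0.0, -2.963]
ft_force: [1.2, -0.8, 0.7]
opening: 0.311
```

```bash
python3 -m inch '{"hand":[0,0,0,0,0,0,0,0,0,0],"turn":[0,0,0,0,0,0,0,0,0,0],"delta_pos":[[0.02,0,-0.68],[0.04,0,-0.67],[0.08,0,-0.67],[0.10,0,-0.67],[0.13,0,-0.66],[0.16,0,-0.66],[0.19,0,-0.65],[0.22,0,-0.64],[0,0,0],[0,0,0]]}'
python3 - <<'E'
from cell import env,viewer
import cv2
s=env.state(); print(s['eef_pos'],s['tcp_rot'],s['ft_force'],s['moment'],s['opening'])
p,d=viewer.read_camera('wrist');cv2.imwrite('pics/w3.png',p)
E
```

```text
t: 6.0
eef_pos: [615.7, 179.8, 175.4]
tcp_rot: [3.141, -0.0, -2.963]
ft_force: [-2.7, -1.3, -3.4]
opening: 0.316
[615.666446   179.80910443 175.35414649] [ 3.14149693e+00 -1.38006763e-04 -2.96337405e+00] [-2.72296793 -1.31819072 -3.40789364] [-0.17130613  0.37117937  0.00823786] 0.31592452324340314
```

View pics/w3.png

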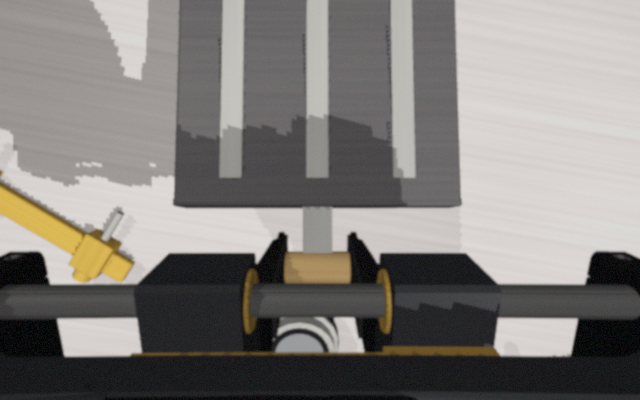

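The bar (columns 283–352, row 268) is held between the pads. The lid has risen with it, to about 20°, and forces are only a few newtons. I continue along the arc to 50°.

```bash
python3 -m inch '{"hand":[0,0,0,0,0,0,0,0,0,0,0,0,0,0,0],"turn":[0,0,0,0,0,0,0,0,0,0,0,0,0,0,0],"delta_pos":[[0.25,0,-0.63],[0.27,0,-0.62],[0.3,0,-0.61],[0.32,0,-0.59],[0.35,0,-0.58],[0.38,0,-0.56],[0.4,0,-0.54],[0.42,0,-0.53],[0.45,0,-0.51],[0.47,0,-0.49],[0.49,0,-0.47],[0.51,0,-0.44],[0,0,0],[0,0,0],[0,0,0]]}'
python3 - <<'E'
from cell import env,viewer
import cv2,numpy as np; from h import cloud
s=env.state(); print(s['eef_pos'],s['tcp_rot'],s['ft_force'],s['moment'],s['opening'],np.abs(s['qvel']).max())
p,d=viewer.read_camera('wrist');cv2.imwrite('pics/w4.png',p)
c=viewer.get_calibration('wrist');W=cloud(d.astype(float),c);np.savez('w4.npz',W=W,p=p)
p,d=viewer.read_camera('scene');cv2.imwrite('pics/s4.png',p[180:340,280:480].repeat(3,0).repeat(3,1))
E
```

```text
t: 7.55
eef_pos: [570.8, 171.7, 241.0]
tcp_rot: [3.141, 0.001, -2.963]
ft_force: [1.1, -1.5, -2.3]
opening: 0.311
[570.79188386 171.68277556 241.01109828] [ 3.14149367e+00  6.95805076e-04 -2.96345299e+00] [ 1.09817652 -1.54210267 -2.25145941] [-0.08713802 -0.37206099  0.03238816] 0.31080962972821685 0.0019474404633817758
```

View pics/w4.png

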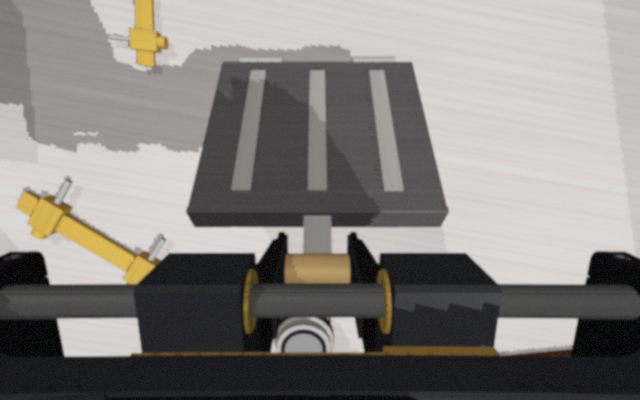

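View pics/s4.png

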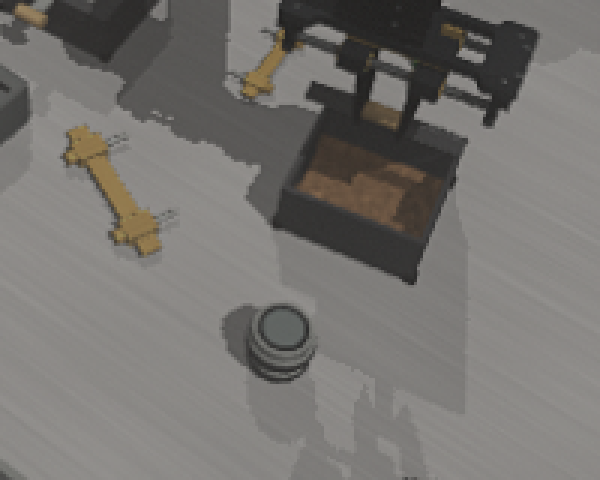

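The lid stands open with the bar (wrist columns 285–352) in the pads, and the lens is where it was. I measure the lid's tilt by fitting a plane, then hold and check that it stays steady.

```bash
python3 -m inch '{"hand":[0,0,0,0,0],"turn":[0,0,0,0,0],"delta_pos":[[0,0,0],[0,0,0],[0,0,0],[0,0,0],[0,0,0]]}'
python3 - <<'E'
from cell import env,viewer
import cv2,numpy as np; from h import cloud
s=env.state(); print(s['eef_pos'],s['ft_force'],s['opening'],np.abs(s['qvel']).max())
c=viewer.get_calibration('wrist');p,d=viewer.read_camera('wrist');W=cloud(d.astype(float),c)
Q=W[90:195,225:410].reshape(-1,3);Q=Q[Q[:,2]>50]
n=np.linalg.svd(Q-Q.mean(0),full_matrices=False)[2][2]; print(len(Q),n,'tilt',np.degrees(np.arccos(abs(n[2]))))
hsv=cv2.cvtColor(p,cv2.COLOR_BGR2HSV);m=np.zeros(d.shape,bool);m[255:282,290:345]=1;m&=hsv[...,1]>60
print('bar top',np.median(W[m],0), 'asin est',np.degrees(np.arcsin((np.median(W[m],0)[2]-6-60)/155)))
print('from tcp rise',np.degrees(np.arcsin((s['eef_pos'][2]-122.2)/155)))
E
```

```text
t: 8.15
eef_pos: [570.7, 171.7, 241.1]
tcp_rot: [3.142, 0.001, -2.963]
ft_force: [3.3, -0.0, 0.6]
opening: 0.31
[570.68935802 171.66218429 241.10415672] [ 3.34249683 -0.03183758  0.59102431] 0.3099720772660612 0.0027995213366749185
19425 [ 0.8500356   0.15441603 -0.50358233] tilt 59.76271072146966
bar top [569.10856729 172.44672429 182.63001023] asin est 48.80319852330346
from tcp rise 50.096287900528175
```

```bash
python3 - <<'E'
from cell import viewer
import cv2,numpy as np; from h import cloud
a=cv2.imread('pics/top0.png'); p,d=viewer.read_camera('top'); cv2.imwrite('pics/t5.png',p)
c=viewer.get_calibration('top');W=cloud(d,c)
m=np.zeros(d.shape,bool);m[105:142,200:235]=1;m&=(W[...,2]>35)&(W[...,2]<70);print('lens',W[m].mean(0))
E
```

```text
lens [708.70204043 178.08081425  47.50599051]
```

View pics/t5.png

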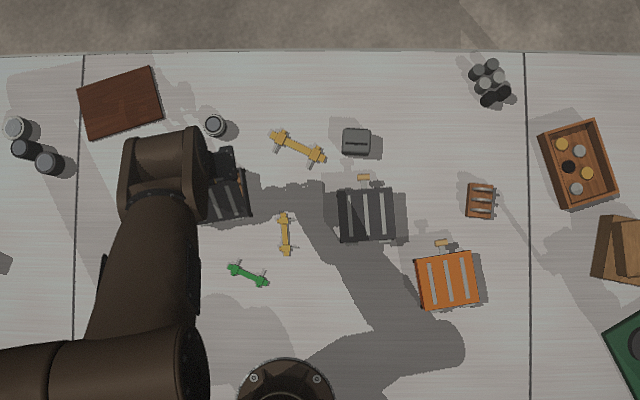

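The plane fit (60°) disagrees with the TCP rise and bar height (49–50°). It may include the skirt or background pixels, so I refit it robustly.

```bash
python3 - <<'E'
import numpy as np
W=np.load('w4.npz')['W']
np.set_printoptions(precision=1,suppress=True)
for r in range(60,225,8): print(r,W[r,318],W[r,270])
g=np.array([.984,.176])
for sl in ((slice(100,185),slice(255,390)),(slice(110,170),slice(270,370))):
    Q=W[sl].reshape(-1,3); u=Q[:,:2]@g
    k=np.ones(len(u),bool)
    for _ in range(8):
        f=np.polyfit(u[k],Q[k,2],1); k=abs(Q[:,2]-np.polyval(f,u))<4
    print(np.degrees(np.arctan(f[0])),k.mean())
E
```

```text
60 [461.  153.9  -0.3] [474.2 121.7  61. ]
68 [474.4 156.1  71.2] [480.2 123.8  71. ]
76 [480.  157.1  78.4] [485.6 125.2  75.6]
84 [485.3 158.1  84.7] [490.9 126.9  83. ]
92 [490.5 159.   90.6] [496.  128.2  87.4]
100 [495.4 159.9  95.7] [500.9 129.9  94.9]
108 [500.2 160.7 102.2] [505.6 131.2  99.8]
116 [504.8 161.5 107.8] [510.1 132.7 106.4]
124 [509.3 162.3 112.1] [514.5 134.  111.9]
132 [513.6 163.1 117.1] [518.8 135.1 115.6]
140 [517.8 163.8 122.6] [523.  136.2 119.9]
148 [521.8 164.6 127. ] [526.7 137.7 127.1]
156 [525.8 165.3 131.2] [530.8 138.6 129.3]
164 [529.4 165.9 136.3] [534.3 139.9 135.5]
172 [533.1 166.6 140.1] [538.  140.9 139. ]
180 [536.5 167.2 144.9] [541.4 141.9 143.3]
188 [539.9 167.8 149. ] [544.7 142.9 147.6]
196 [543.8 168.5 150.7] [548.3 143.8 150.2]
204 [546.9 169.  154.8] [551.6 144.8 153.9]
212 [550.5 169.7 157.1] [554.6 145.7 157.8]
220 [554.1 170.3 158.9] [560.4 145.9 153. ]
48.84610549583674 0.9957298474945534
49.01916290116814 0.9955
```

The robust fit gives 49°, matching the other two estimates. The lid is steady, so I hand in.

```bash
python3 - <<'E'
from cell import env,ticket
s=env.state(); print(s['t'],s['eef_pos'],s['opening']); print(ticket.job_done())
E
```

```text
8.25 [570.65747588 171.67963148 241.11276955] 0.31049936235917275
the job is handed in; nothing more can be done
None
```

The lens stands before the left case, so I gripped that lid's bar by its ends, lifted it along its arc to about 50 degrees and handed the job in at t = 8.25 s while still holding it. The hand-in reports no verdict.

- **Lid angle:** the bar height gave 48.8°, the tool's rise 50.1°, and an outlier-rejecting fit to the lid surface 49°. My first plane fit read 59.8°. I attribute that to stray pixels but did not confirm it, and I rely on the other three.
- **Hold:** the fingers were closed on the bar at an opening of 0.31, which is about its 30 mm length. The joints were practically still, and the wrist forces I read were only a few newtons.
- **Everything else:** the lens measured within 1 mm of where it started. In the last top picture the right-hand lid was shut and the viewer, wrench and filter rack looked unmoved; I judged those by eye only.
- **Not measured directly:** I had no separate reading of the finger contact force on the lid. The net wrist force did not clearly show the lid's expected 2 N (about -2 N, then +0.6 N vertically), so I rely on the closed grip.

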